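Clamp a brake pad in the filing jig with its snap-over flap

TASK

Set the used brake pad up for filing: lay it lining upward between the rails of the blue jig and push it along until it bears on the end stop, without shoving the stop off its setting. Then, with a light finger, tip the red-edged spring flap over its snap point so that it springs down and holds the pad by itself, and leave the other things where they are.

Things in the scene. Friction and masses are not known exactly. Their poses are not given: they have to be found in the camera images.
- jig: Filing jig fixed to the bench: blue base plate 250 x 128 x 12 mm, seen from above x -125 to +125, y -56 to +72 mm. Origin: on the bench under the middle of the channel; x along the channel to the end stop, y across it to the flap's hinge, z up.
- bed (a point): Middle of the channel's steel bed, 12 mm above the jig's origin, same axes. Two aluminium rails 5.5 mm tall, bevelled inside, stand along it from x -123 to +77 mm, inner faces at y -27.8 and +27.8 mm. Open at the -x end.
- stop_slot (a point): Start of the end stop's slot: a point of the jig on the bed 82 mm along x from bed. The stop, a steel block 50 mm wide and 11 mm tall with a brass thumbscrew behind, is set differently each time: its near face stands 0 to 22 mm beyond this point. It is not measured: find it by feel. Only the thumbscrew holds it: from about 16 N it slips.
- brake_pad: Used brake pad, 0.25 to 0.5 kg, lining upward. Origin: centre of the underside; y along it. Steel back plate 52 mm wide (x), 120 long, 6 thick; on it the dark lining, 48 mm wide, 110 long (y +-55), from 6 to 17 mm up. At each end of the plate a 6 mm thick ear, x -14 to +2 mm, reaches to y +-73 mm. Either end may go first.
- flap (a joint): Spring flap's angle, rad: 0 lying level on a pad, 2.0 thrown back on its stop (24 degrees past upright; the start), -0.13 down with no pad under it. Two tension springs pull it back above 1.4 (snap point) and down below it: torque 0.36 N m at 2.0 (5 N at the tip), none at 1.4, 0.6 N m at 0. Damped: comes down by itself within about a second.
- flap_tip (a point): Middle of the flap's red round edge (4 mm radius, 30 mm long along the jig's x), 72 mm from the hinge axis. The flap is a 3 mm steel plate, 30 mm wide,; a rubber foot 45 mm from the hinge meets the lining. Pushed with more than 15 N it would bend.
- flap_hinge (a point): Middle of the flap's hinge axis, x 35, y 50, z 40 mm in the jig's frame; the axis runs along the jig's x. The bracket, 55 mm wide along x, reaches 56 mm above the bench and to y 72 mm with its back stop bar.
- sand_block: Bystander: green and red sanding block, 66 x 125 x 30 mm. Origin: centre of the underside; y along it.
- file_half: Bystander: half-round file with black handle, 27 x 250 x 27 mm. Origin: centre of the underside; y along it.
- masking_tape: Bystander: roll of masking tape lying flat, 104 mm across, 24 mm tall. Origin: centre of the underside.
- marker: Bystander: black marker with red cap, 18 x 132 x 22 mm. Origin: centre of the underside; y along it.
- cutters: Bystander: blue-handled cutters, 62 x 137 x 14 mm. Origin: centre of the underside; y along it.
- driver_yellow: Bystander: screwdriver with yellow handle, 30 x 222 x 30 mm. Origin: centre of the underside; y along it.
- tape_measure: Bystander: yellow and black tape measure lying flat, 79 x 89 x 36 mm. Origin: centre of the underside.

How it is judged:
By the outcome, as a careful person would: the job done as asked, in the order asked, and still so for the second after the job is handed in, with the robot touching nothing.
It also fails if it takes over 67 s, if anything falls off the work surface, if the arm or the gripper's body presses on something with over 40 N, if the wrist force passes 120 N, or if a joint passes its speed limit or range.

ROBOT

A 7-joint arm with a two-finger parallel gripper is mounted at the origin on a cart in front of the work surface, level with it; the furniture and walls round the work are solid. World frame = base frame: x ahead of the robot, y to its left, z up, the work surface at z = 0. Lengths are in m, angles in degrees, forces in N, time in s.
With the tool pointing down it reaches from about 0.4 to 0.85 m from the base axis. Payload 4.5 kg.
Tool frame: the origin (TCP) lies midway between the tips of the shut fingers; the grasp point (between the pads) lies 19 mm behind it (bot.grip_point_offset is the distance from the TCP to the grasp point, in m); z points along the fingers, y is the line along which they close (so a half turn about z gives the same grasp; the last joint's range is limited). The gripper opens to 88 mm and grips with 3 to 60 N. Pads are 18 mm wide; open, the fingers measure 123 mm over their backs; the gripper's body (75 mm by 187 mm) begins 45 mm behind the grasp point.
Start: joints at [78.14, 39.483, -11.15, 89.685, 9.013, 51.709, -12.324], TCP at [0.149, -0.607, 0.239] pointing down, gripper open.
Joint ranges: [-172.22, 172.22], [-26.19, 119.32], [-84.43, 86.54], [7.71, 146.69], [-57.33, 237.33], [2.42, 119.75], [-152.13, 152.13]. Speed limits (degrees/s): [147.25, 147.25, 180, 180, 180, 180, 180].

INTERFACE

Orientations are given as [roll, pitch, yaw] about the fixed x, y, z axes, in that order (R = Rz(yaw) Ry(pitch) Rx(roll)).
In Python, from bench import bot gives the robot as it stands.
- The arm moves only by the tool jog_arm, never from a script. Its argument "targets" is a list of rows, each an object of numbers: "dx", "dy", "dz": the shift along the world's x, y, z in mm; "rx", "ry", "rz": the turn, a rotation vector about the world's x, y, z in degrees; "claw": the finger opening in mm, from 0 to 88.1. In form: [{"dx": .., "dy": .., "dz": .., "rx": .., "ry": .., "rz": .., "claw": ..}, ...]. A call has 1 to 12 rows; each row is the pose to reach, as a shift and turn from the pose commanded when the call began; what a row does not reach only later rows make up. A row lasts 1/8 s, in which the tool goes at most 62.5 mm and 10.7 degrees, less where a joint would pass 70% of its speed; a pose out of reach is approached as far as the arm can. A call with a gripper value outside its range is refused whole. The fingers move at their own pace and stop on an object; "newtons" is the grip in N (left out, the last holds). Time passes only in rows, so rows that repeat a pose let the fingers close. It gives the time, the measured TCP pose, the force, the opening and the grip force at its end, in the units of the state.
- bot.state(): the state, without advancing time (a new reading comes with each control period).
- bot.read_camera(name): name is "scene" or "top"; returns a dict with "image" (384x512x3 uint8, red, green, blue), "range_z" (384x512 float32, m along the optical axis (not along the pixel's ray), 0 where there is no reading), "fx", "fy", "cx", "cy" (pixels), "R" (3x3) and "t" (3): a world point X has camera coordinates R X + t. Camera axes: x right, y down, z forward; pixel columns grow to the right and rows downward; lengths in m; the calibration is good to about 2 mm. A picture is of the moment at which its call begins.
- bot.hand_in(): hands the job in; it is judged then, once.
The state is a dict: "time_s": time; "joint_positions": joint angles; "joint_velocities": joint speeds; "tau": joint torques, N m; "eef_pos": TCP position; "eef_rot": TCP orientation; "contact_force": force on the tool from outside, world axes, zero at the start; "moment": the same for the moment, N m; "grip_width": finger opening in m; "finger_force": force on a finger pad.
Only numpy, scipy, OpenCV 4.12 (cv2) and the standard library are available. Lean on these libraries where they do the work, as an engineer would, in place of code of your own. Each camera call takes 0.05 s, during which the arm holds its last target. There are 200 camera calls.

## Working session

There is one attempt and no reset: what is moved stays moved. The work goes in short steps, Python scripts to look and compute and a tool call to move; the robot and the scene stay as the last step left them, time stands still between calls to the robot, and variables do not carry over. Pictures are saved under pics/ and viewed, at most 13 in all, crops included, and the job is handed in when it is done.

Besides the shell and the picture viewer there is one more tool, called after ">>>" as a command line: name --argument value ..., lists and objects as JSON in quotes. jog_arm: Moves the arm, as the interface text tells. Its arguments: {"type":"object","properties":{"targets":{"type":"array","items":{"type":"object","properties":{"dx":{"type":"number"},"dy":{"type":"number"},"dz":{"type":"number"},"rx":{"type":"number"},"ry":{"type":"number"},"rz":{"type":"number"},"claw":{"type":"number"}}}},"newtons":{"type":"number"}},"required":["targets"]}

```bash
mkdir -p pics
python3 - <<'E'
from bench import bot
import cv2,numpy as np
for n in("scene","top"):
    c=bot.read_camera(n); np.savez(f"{n}0.npz",**c)
    cv2.imwrite(f"pics/{n}0.png",cv2.resize(c["image"][:,:,::-1],(800,600),interpolation=cv2.INTER_CUBIC))
    print(n,c["fx"],c["cx"],c["cy"],(-c["R"].T@c["t"]).round(3),c["R"].round(3).tolist())
print(bot.state())
E
```

```text
scene 421.16219449210587 259.1310571145574 196.81127414882474 [-0.332 -1.036  0.972] [[0.733, -0.68, 0.009], [-0.405, -0.447, -0.797], [0.546, 0.581, -0.604]]
top 376.71419614834787 260.2705192694556 194.7959484860062 [ 0.128 -0.096  1.132] [[-0.194, -0.981, -0.003], [-0.928, 0.184, -0.325], [0.319, -0.061, -0.946]]
{'time_s': 0.1, 'joint_positions': array([ 78.13989198,  39.52677324, -11.14634765,  89.7368523 ,
         9.01395796,  51.70814482, -12.3218218 ]), 'joint_velocities': array([-0.06835584, -0.10367392,  0.01342295, -0.1163233 , -0.03131209,
       -0.04432334, -0.01586548]), 'tau': array([-2.21265196e-03, -5.28498530e+01, -1.27146430e+00, -1.53837311e+01,
       -5.26147080e-02,  2.00499926e-03,  6.24470340e-05]), 'eef_pos': array([ 0.1488851 , -0.60645265,  0.2380178 ]), 'eef_rot': array([-1.79910499e+02,  6.74500270e-03,  1.38050535e+01]), 'contact_force': array([0.25551253, 0.32462459, 0.38792291]), 'moment': array([-0.01742593, -0.02285   , -0.0018085 ]), 'finger_force': 0.0, 'grip_width': 0.08832766898470501}
```

View pics/scene0.png

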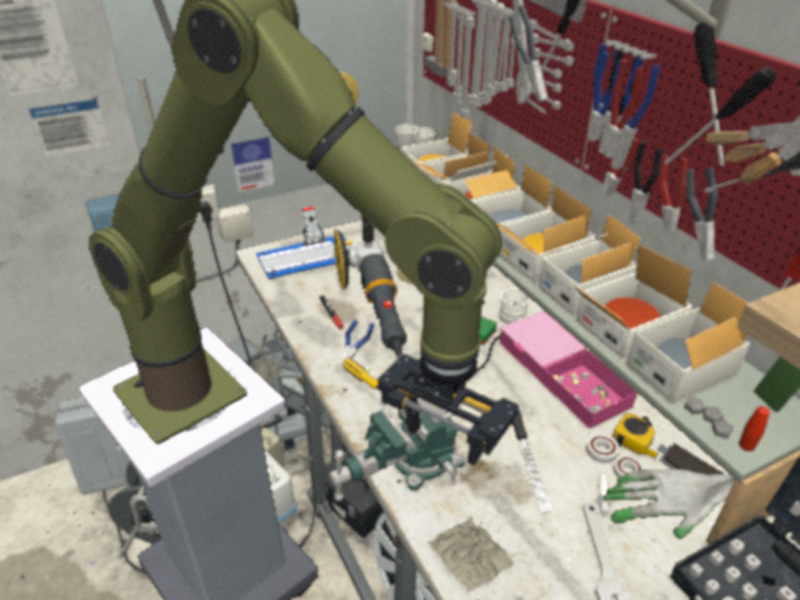

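View pics/top0.png

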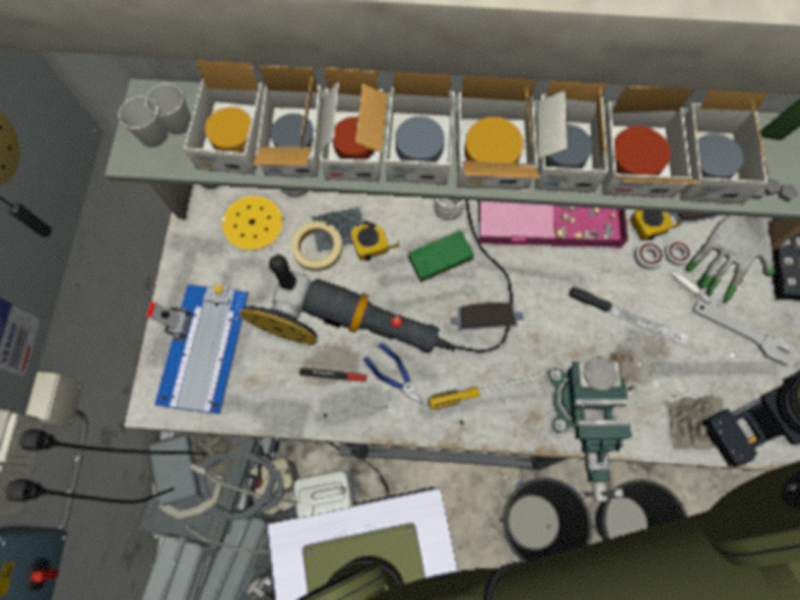

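The top view shows the jig at the left, around (203,348) of the 800x600 picture, with its end stop and thumbscrew away from the robot at (218,290). The flap is thrown back at (155,312). The pad is the dark block with ears at (487,316). The angle grinder stands right next to the jig, at (280,325).

```bash
cat > h.py <<'E'
import numpy as np,cv2
def ray(c,uv,z):
    uv=np.asarray(uv,float).reshape(-1,2); R,t=c["R"],c["t"]
    d=np.c_[(uv[:,0]-c["cx"])/c["fx"],(uv[:,1]-c["cy"])/c["fy"],np.ones(len(uv))]@R
    o=-R.T@t; s=(z-o[2])/d[:,2]; return o+d*s[:,None]
def cloud(c):
    v,u=np.mgrid[:384,:512]; z=c["range_z"].astype(float)
    P=np.stack([(u-c["cx"])/c["fx"]*z,(v-c["cy"])/c["fy"]*z,z],-1)
    return (P-c["t"])@c["R"]
def rect(P): return cv2.minAreaRect((P[:,:2]*1000).astype(np.float32))
def biggest(m,roi):
    x0,y0,x1,y1=roi; k=np.zeros(m.shape,np.uint8); k[y0:y1,x0:x1]=m[y0:y1,x0:x1]
    cs,_=cv2.findContours(k,cv2.RETR_EXTERNAL,cv2.CHAIN_APPROX_NONE); return max(cs,key=cv2.contourArea).reshape(-1,2)
def hsv(c): return cv2.cvtColor(c["image"],cv2.COLOR_RGB2HSV)
E
python3 - <<'E'
from h import *
c=dict(np.load("top0.npz")); H=hsv(c)
blue=((H[...,0]>100)&(H[...,0]<125)&(H[...,1]>140)&(H[...,2]>60)).astype(np.uint8)*255
k=blue.copy(); k[:,165:]=0;k[:175]=0;k[270:]=0;k[:,:95]=0
pts=np.argwhere(k)[:,::-1]; P=ray(c,pts,.012); print("jig",len(P),rect(P),cv2.boxPoints(rect(P)).round(0).tolist())
dark=(H[...,2]<75).astype(np.uint8)*255
b=biggest(dark,(280,185,345,220)); P=ray(c,b,.017); print("pad",rect(P),cv2.boxPoints(rect(P)).round(0).tolist())
W=cloud(c)
# height maps, 20mm grid max z around jig and pad
def hm(x0,x1,y0,y1,s=.02):
    for x in np.arange(x1,x0,-s):
        r=[]
        for y in np.arange(y1,y0,-s):
            m=(W[...,0]>x-s)&(W[...,0]<=x)&(W[...,1]>y-s)&(W[...,1]<=y)&(c["range_z"]>0)
            r.append("%4d"%(W[m][:,2].max()*1000) if m.any() else "   .")
        print("%5.2f"%x,"".join(r))
print("jig map y from .56"); hm(.26,.72,.1,.58)
print("pad map y .02.."); hm(.3,.62,-.3,.02)
crop=c["image"][165:275,85:225,::-1]
cv2.imwrite("pics/jig.png",cv2.resize(crop,None,fx=5,fy=5,interpolation=cv2.INTER_CUBIC))
E
```

```text
jig 893 ((498.75701904296875, 242.97018432617188), (123.91777038574219, 243.6349639892578), 70.91157531738281) [[363.0, 224.0], [594.0, 145.0], [634.0, 262.0], [404.0, 341.0]]
pad ((454.2254943847656, -319.9385986328125), (106.37879180908203, 77.64315795898438), 82.2491226196289) [[409.0, -367.0], [486.0, -378.0], [500.0, -272.0], [423.0, -262.0]]
jig map y from .56
 0.72    .   .   .   . 245 268 292   .   .   .   .   .  -5   4   5   5   4   8   6   6  11  10  15  12
 0.70    .   .   .  31 256 254   .   .   .   .   .   .   0   7   6   6   6   6   4   6   6  12  11  11
 0.68    .   .   .  34 250   .   .   .   .   .   .   .   5   7   5   5   8   7   6   5   5   7   6   8
 0.66    .   .   . 145 241   .   .   .   .   .   .   .   4   9   6   5   5   7   7   6   6   5   7   3
 0.64    .   .-215 221 230   .   .   .   .   .   .   .   6   4   5  17  16  15  21   5   5   6   5   3
 0.62    .   .  36 218 214   .   .   .   .   .   .   .   5   5   6  17  18  24  32  37  17  13   8   5
 0.60    .   .  35 211   .   .   .   .   .   .   .   0   .   2   6  16  21  26  36  28  27  17   6   6
 0.58    .
[... 2089 characters left out ...]
2 106 107 105 101 102  79  69   4   6   4   6   4   5  19  20
 0.48  119  81  90  95 101  87  81  84  85  60   7   4   5   7  21  22
 0.46  113   5   4  78  86  75  77  87  87  66  61  54   5  10  23  23
 0.44    7   5   6   5   5  13  58  66  69  65  65  63   4   7  19  20
 0.42   19  16   5   6  18   7  20  15  52  59  62  60  37  26   7   6
 0.40   25  21  22  20  17  17   7  17   6  39  48   6  31  29  22  17
 0.38    8   6  20  22  18  19  15  16  14   7   7   5   7   6   6   5
 0.36    6   5   5   5   6  14  16  19  15   5   5   4   6   3   6   8
 0.34  960 961 962 961   6   6   7  18  17   6   5  17  12   4   4   7
 0.32    5   4 963 964 966 966 967   6  15  32  32  32  28  29  25  16
```

View pics/jig.png

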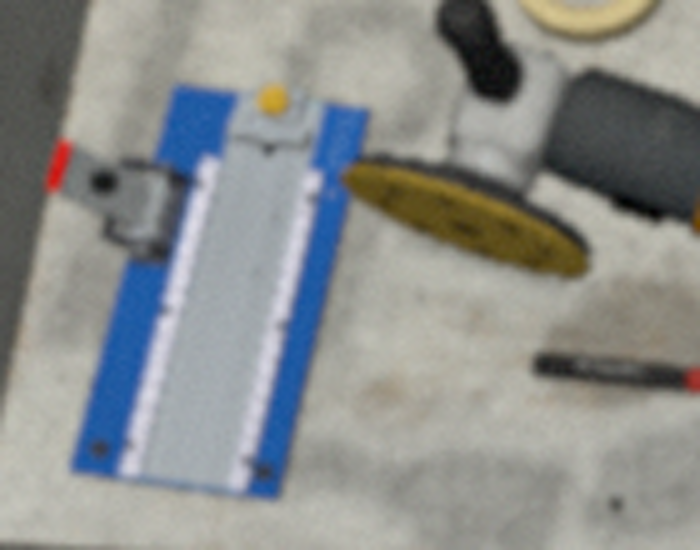

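Run:
```python
from h import *
c=dict(np.load("top0.npz")); H=hsv(c)
g=c["image"].astype(int)
crop=c["image"][180:225,270:360,::-1]
dark=((H[...,2]<95)).astype(np.uint8)*255
k=np.zeros_like(dark);k[185:222,280:345]=dark[185:222,280:345]
k=cv2.morphologyEx(k,cv2.MORPH_OPEN,np.ones((7,7),np.uint8))
b=biggest(k,(280,185,345,222)); P=ray(c,b,.017); r=rect(P); print("pad",r,cv2.boxPoints(r).round(0).tolist())
a=cv2.resize(crop,None,fx=8,fy=8,interpolation=cv2.INTER_CUBIC)
m=cv2.cvtColor(cv2.resize(k[180:225,270:360],None,fx=8,fy=8,interpolation=0),cv2.COLOR_GRAY2BGR)
cv2.imwrite("pics/pad.png",cv2.vconcat([a,cv2.addWeighted(a,.7,m,.3,0)])[:600])
# rails: white
w=((H[...,1]<40)&(H[...,2]>215)).astype(np.uint8)
k=np.zeros_like(w);k[190:268,105:155]=w[190:268,105:155]
p=np.argwhere(k)[:,::-1]; J=ray(c,p,.0175)[:,:2]*1000-[496.2,235.4]
th=np.radians(-18.9);ex=np.array([np.cos(th),np.sin(th)]);ey=np.array([-ex[1],ex[0]])
X,Y=J@ex,J@ey
for s in(-1,1):
    m=(Y*s>15)&(Y*s<50)&(X>-115)&(X<75); f=np.polyfit(X[m],Y[m],1); print(s,m.sum(),f,Y[m].std())
    m=(Y*s>15)&(Y*s<50);print(X[m].min(),X[m].max())
```

```text
pad ((451.78753662109375, -319.37652587890625), (103.72361755371094, 49.005496978759766), 78.77670288085938) [[418.0, -365.0], [466.0, -375.0], [486.0, -273.0], [438.0, -264.0]]
-1 34 [ 8.32916210e-03 -3.09088536e+01] 1.3270047654908796
-72.0838164339909 70.66099272605351
1 71 [4.56362295e-04 3.45107976e+01] 1.6060504958629638
-117.4318311468883 71.52919900618852
```

View pics/pad.png

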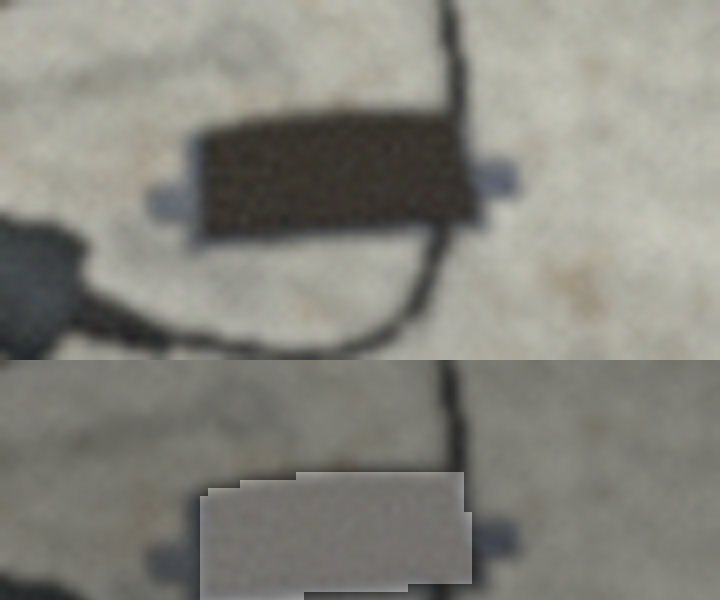

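>>> jog_arm --targets '[{"dx": 303,"dy": 287,"dz": 0,"rz": 65},{"dx": 303,"dy": 287,"dz": 0,"rz": 65},{"dx": 303,"dy": 287,"dz": 0,"rz": 65},{"dx": 303,"dy": 287,"dz": 0,"rz": 65},{"dx": 303,"dy": 287,"dz": 0,"rz": 65},{"dx": 303,"dy": 287,"dz": 0,"rz": 65},{"dx": 303,"dy": 287,"dz": 0,"rz": 65},{"dx": 303,"dy": 287,"dz": -60,"rz": 65},{"dx": 303,"dy": 287,"dz": -120,"rz": 65},{"dx": 303,"dy": 287,"dz": -150,"rz": 65},{"dx": 303,"dy": 287,"dz": -150,"rz": 65}]'

```text
validation failed for argument at $.ta...
```

Run:
```python
from h import *
from bench import bot
c=dict(np.load("top0.npz"))
e=ray(c,[[270+170/8-.5,180+203/8-.5],[270+498/8-.5,180+180/8-.5]],.006)[:,:2]*1000
d=e[0]-e[1]; print("ears",e.round(1),np.degrees(np.arctan2(d[1],d[0])),e.mean(0))
s=bot.state();print(s["eef_pos"],s["eef_rot"],s["joint_positions"],s["contact_force"])
c=bot.read_camera("top"); W=cloud(c)
cv2.imwrite("pics/near.png",cv2.resize(c["image"][150:260,240:400,::-1],None,fx=4,fy=4,interpolation=cv2.INTER_CUBIC))
```

```text
ears [[ 456.6 -255.4]
 [ 440.8 -383.6]] 82.96992018500218 [ 448.73083226 -319.46357893]
[ 0.1488851  -0.60645265  0.2380178 ] [-1.79910499e+02  6.74500270e-03  1.38050535e+01] [ 78.13989198  39.52677324 -11.14634765  89.7368523    9.01395796
  51.70814482 -12.3218218 ] [0.25551253 0.32462459 0.38792291]
```

View pics/near.png

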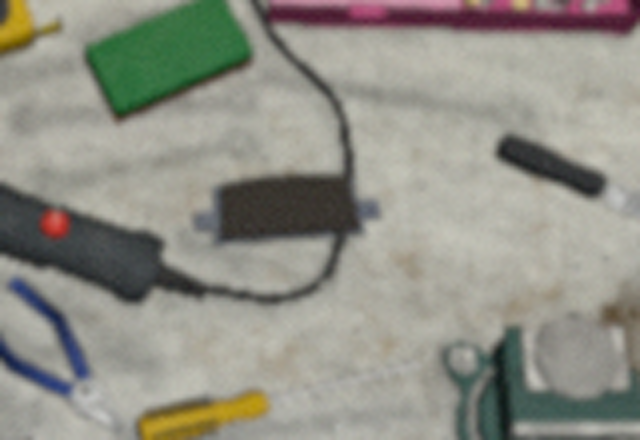

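The picture shows that the arm has not moved. The pad's ears sit at (205,222) and (370,208) in this crop, which puts its long axis at a yaw of about 82.5°. The move was refused, so I'll send full rows with every field.

>>> jog_arm --targets '[{"dx": 304,"dy": 286,"dz": 0,"rx": 0,"ry": 0,"rz": 69,"claw": 88},{"dx": 304,"dy": 286,"dz": 0,"rx": 0,"ry": 0,"rz": 69,"claw": 88},{"dx": 304,"dy": 286,"dz": 0,"rx": 0,"ry": 0,"rz": 69,"claw": 88},{"dx": 304,"dy": 286,"dz": 0,"rx": 0,"ry": 0,"rz": 69,"claw": 88},{"dx": 304,"dy": 286,"dz": 0,"rx": 0,"ry": 0,"rz": 69,"claw": 88},{"dx": 304,"dy": 286,"dz": 0,"rx": 0,"ry": 0,"rz": 69,"claw": 88},{"dx": 304,"dy": 286,"dz": 0,"rx": 0,"ry": 0,"rz": 69,"claw": 88},{"dx": 304,"dy": 286,"dz": -60,"rx": 0,"ry": 0,"rz": 69,"claw": 88},{"dx": 304,"dy": 286,"dz": -120,"rx": 0,"ry": 0,"rz": 69,"claw": 88},{"dx": 304,"dy": 286,"dz": -150,"rx": 0,"ry": 0,"rz": 69,"claw": 88},{"dx": 304,"dy": 286,"dz": -150,"rx": 0,"ry": 0,"rz": 69,"claw": 88},{"dx": 304,"dy": 286,"dz": -150,"rx": 0,"ry": 0,"rz": 69,"claw": 88}]' --newtons 40

```text
time_s: 1.65
eef_pos: [0.4539, -0.3213, 0.0898]
eef_rot: [179.9, 0.0, 82.8]
contact_force: [0.2, -0.4, 0.8]
grip_width: 0.088
finger_force: 0.0
```

>>> jog_arm --targets '[{"dx": 0,"dy": 1,"dz": -40,"rx": 0,"ry": 0,"rz": 0,"claw": 88},{"dx": 0,"dy": 1,"dz": -75,"rx": 0,"ry": 0,"rz": 0,"claw": 88},{"dx": 0,"dy": 1,"dz": -81,"rx": 0,"ry": 0,"rz": 0,"claw": 88},{"dx": 0,"dy": 1,"dz": -81,"rx": 0,"ry": 0,"rz": 0,"claw": 88},{"dx": 0,"dy": 1,"dz": -81,"rx": 0,"ry": 0,"rz": 0,"claw": 40},{"dx": 0,"dy": 1,"dz": -81,"rx": 0,"ry": 0,"rz": 0,"claw": 40},{"dx": 0,"dy": 1,"dz": -81,"rx": 0,"ry": 0,"rz": 0,"claw": 40},{"dx": 0,"dy": 1,"dz": -81,"rx": 0,"ry": 0,"rz": 0,"claw": 40},{"dx": 0,"dy": 1,"dz": -81,"rx": 0,"ry": 0,"rz": 0,"claw": 40},{"dx": 0,"dy": 1,"dz": -81,"rx": 0,"ry": 0,"rz": 0,"claw": 40}]' --newtons 40

```text
time_s: 2.9
eef_pos: [0.4539, -0.3201, 0.008]
eef_rot: [179.9, 0.0, 82.8]
contact_force: [1.6, -0.3, 3.0]
grip_width: 0.0475
finger_force: 40.0
```

>>> jog_arm --targets '[{"dx": 0,"dy": 0,"dz": 62,"rx": 0,"ry": 0,"rz": 0,"claw": 40},{"dx": 0,"dy": 0,"dz": 124,"rx": 0,"ry": 0,"rz": 0,"claw": 40},{"dx": 0,"dy": 0,"dz": 186,"rx": 0,"ry": 0,"rz": 0,"claw": 40},{"dx": 0,"dy": 0,"dz": 245,"rx": 0,"ry": 0,"rz": 0,"claw": 40},{"dx": 0,"dy": 60,"dz": 252,"rx": 0,"ry": 0,"rz": 8,"claw": 40},{"dx": 0,"dy": 120,"dz": 252,"rx": 0,"ry": 0,"rz": 16,"claw": 40},{"dx": 0,"dy": 180,"dz": 252,"rx": 0,"ry": 0,"rz": 24,"claw": 40},{"dx": 0,"dy": 240,"dz": 252,"rx": 0,"ry": 0,"rz": 32,"claw": 40},{"dx": 0,"dy": 300,"dz": 252,"rx": 0,"ry": 0,"rz": 40,"claw": 40},{"dx": 0,"dy": 360,"dz": 252,"rx": 0,"ry": 0,"rz": 48,"claw": 40},{"dx": 0,"dy": 420,"dz": 252,"rx": 0,"ry": 0,"rz": 58,"claw": 40},{"dx": 0,"dy": 480,"dz": 252,"rx": 0,"ry": 0,"rz": 68,"claw": 40}]'

```text
time_s: 4.4
eef_pos: [0.4519, 0.1606, 0.2589]
eef_rot: [-179.8, -0.0, 151.1]
contact_force: [0.6, -0.5, -3.0]
grip_width: 0.0473
finger_force: 40.0
```

>>> jog_arm --targets '[{"dx": 0,"dy": 50,"dz": 0,"rx": 0,"ry": 0,"rz": 6,"claw": 40},{"dx": 0,"dy": 91,"dz": 0,"rx": 0,"ry": 0,"rz": 10.3,"claw": 40},{"dx": 0,"dy": 91,"dz": -20,"rx": 0,"ry": 0,"rz": 10.3,"claw": 40},{"dx": 0,"dy": 91,"dz": -70,"rx": 0,"ry": 0,"rz": 10.3,"claw": 40},{"dx": 0,"dy": 91,"dz": -120,"rx": 0,"ry": 0,"rz": 10.3,"claw": 40},{"dx": 0,"dy": 91,"dz": -170,"rx": 0,"ry": 0,"rz": 10.3,"claw": 40},{"dx": 0,"dy": 91,"dz": -200,"rx": 0,"ry": 0,"rz": 10.3,"claw": 40},{"dx": 0,"dy": 91,"dz": -200,"rx": 0,"ry": 0,"rz": 10.3,"claw": 40},{"dx": 0,"dy": 91,"dz": -200,"rx": 0,"ry": 0,"rz": 10.3,"claw": 40}]'

```text
time_s: 5.52
eef_pos: [0.4532, 0.2512, 0.0604]
eef_rot: [180.0, 0.0, 161.1]
contact_force: [-0.1, 1.0, -3.8]
grip_width: 0.0473
finger_force: 40.0
```

Run:
```python
from h import *
from bench import bot
for n in("scene","top"):
    c=bot.read_camera(n); np.savez(f"{n}1.npz",**c)
    u0,v0,u1,v1=(150,120,250,190) if n=="scene" else (85,165,225,275)
    cv2.imwrite(f"pics/{n}1.png",cv2.resize(c["image"][v0:v1,u0:u1,::-1],None,fx=5,fy=5,interpolation=cv2.INTER_CUBIC))
s=bot.state();print(s["eef_pos"],s["eef_rot"],s["joint_positions"].round(0),s["contact_force"])
```

```text
[0.45372776 0.25145769 0.06103708] [1.79896032e+02 7.00555646e-02 1.61077565e+02] [-14.  52. -34. 115.  57.  32. -18.] [ 1.05626489 -0.84596902 -2.15297665]
```

View pics/top1.png

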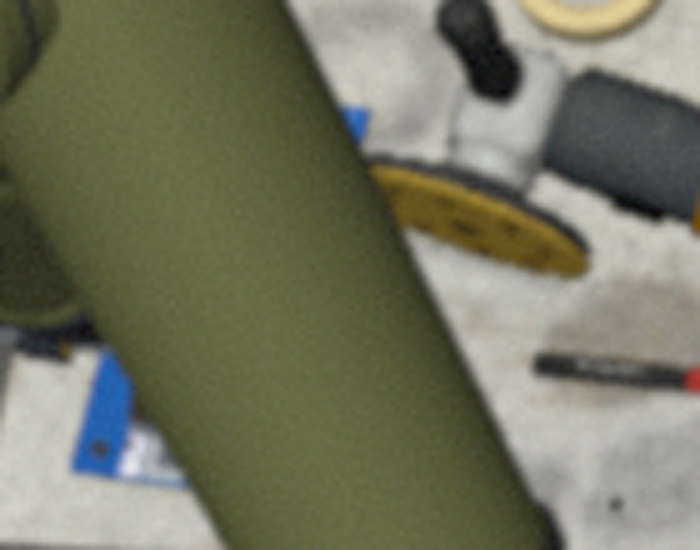

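The forearm hides the channel in this view, so I'll take the channel centre from cross-profiles of the first picture.

Run:
```python
from h import *
c=dict(np.load("top0.npz")); im=c["image"].astype(np.float32)
th=np.radians(-18.9);ex=np.array([np.cos(th),np.sin(th)]);ey=np.array([-ex[1],ex[0]])
O=np.array([496.2,235.4])
def samp(X,Y,z):
    W=np.stack([(O[0]+X*ex[0]+Y*ey[0])/1000,(O[1]+X*ex[1]+Y*ey[1])/1000,np.full(X.shape,z)],-1)
    C=W@c["R"].T+c["t"]; u=C[...,0]/C[...,2]*c["fx"]+c["cx"]; v=C[...,1]/C[...,2]*c["fy"]+c["cy"]
    return cv2.remap(im,u.astype(np.float32),v.astype(np.float32),cv2.INTER_LINEAR)
y=np.arange(-64,66,2.)
for a,b in((-110,-70),(-60,-10)):
    X,Y=np.meshgrid(np.arange(a,b,1.),y); q=samp(X,Y,.0175).mean(1)
    print(a,b," ".join("%d:%d/%d"%(yy,r[0],r[2]) for yy,r in zip(y,q)))
X,Y=np.meshgrid(np.arange(-140,-104,2.),np.arange(-18,19,1.)); print([(x,r.round(0).tolist()) for x,r in zip(np.arange(-140,-104,2.),samp(X,Y,.012).mean(0)[:,0::2])])
```

```text
-110 -70 -64:156/149 -62:148/142 -60:131/134 -58:105/129 -56:74/133 -54:48/144 -52:35/152 -50:32/153 -48:33/151 -46:34/150 -44:37/149 -42:49/149 -40:76/152 -38:113/159 -36:150/175 -34:175/190 -32:189/200 -30:193/204 -28:189/201 -26:179/191 -24:171/183 -22:166/177 -20:164/175 -18:163/173 -16:163/174 -14:163/174 -12:164/175 -10:165/176 -8:165/177 -6:166/176 -4:165/176 -2:164/175 0:164/175 2:165/176 4:166/177 6:165/176 8:164/175 10:164/175 12:163/174 14:164/175 16:165/175 18:166/176 20:166/177 22:165/175 24:162/173 26:164/175 28:174/186 30:188/199 32:198/208 34:200/210 36:190/206 38:168/196 40:132/182 42:92/170 44:58/163 46:38/160 48:32/158 50:33/155 52:35/151 54:37/149 56:37/149 58:37/151 60:35/155 62:33/157 64:37/159
-60 -10 -64:157/148 -62:149/142 -60:131/134 -58:105/129 -56:74/135 -54:49/145 -52:35/155 -50:32/161 -48:31/162 -46:30/162 -44:32/161 -42:46/159 -40:77/158 -38:117/165 -36:155/180 -34:182/197 -32:196/207 -30:199/210 -28:193/204 -26:182/194 -24:172/183 -22:166/176 -20:163/174 -18:161/172 -16:160/171 -14:161/172 -12:162/173 -10:163/174 -8:163/174 -6:164/175 -4:164/175 -2:163
[... 335 characters left out ...]
1/164 64:36/163
[(np.float64(-140.0), [182.0, 172.0]), (np.float64(-138.0), [182.0, 171.0]), (np.float64(-136.0), [182.0, 170.0]), (np.float64(-134.0), [182.0, 170.0]), (np.float64(-132.0), [181.0, 168.0]), (np.float64(-130.0), [176.0, 165.0]), (np.float64(-128.0), [166.0, 160.0]), (np.float64(-126.0), [148.0, 155.0]), (np.float64(-124.0), [133.0, 155.0]), (np.float64(-122.0), [132.0, 161.0]), (np.float64(-120.0), [145.0, 169.0]), (np.float64(-118.0), [158.0, 174.0]), (np.float64(-116.0), [164.0, 175.0]), (np.float64(-114.0), [165.0, 176.0]), (np.float64(-112.0), [165.0, 176.0]), (np.float64(-110.0), [165.0, 176.0]), (np.float64(-108.0), [165.0, 176.0]), (np.float64(-106.0), [165.0, 176.0])]
```

View pics/scene1.png

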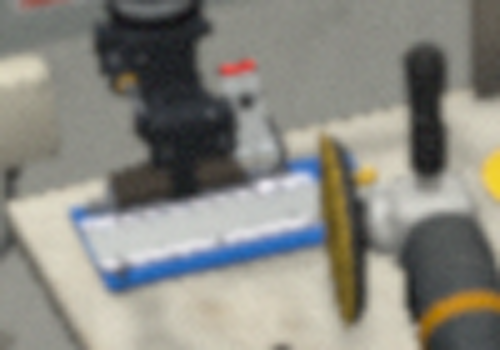

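The scene crop shows the pad held level above the channel and parallel to it, at (180,185), with the flap upright at (240,70). The rail profiles put the channel centre about 0.8 mm further along +y, so I'll shift by that and lower gently.

>>> jog_arm --targets '[{"dx": 0,"dy": 0.5,"dz": -15,"rx": 0,"ry": 0,"rz": 0,"claw": 40},{"dx": 0,"dy": 0.5,"dz": -28,"rx": 0,"ry": 0,"rz": 0,"claw": 40},{"dx": 0,"dy": 0.5,"dz": -32,"rx": 0,"ry": 0,"rz": 0,"claw": 40},{"dx": 0,"dy": 0.5,"dz": -34,"rx": 0,"ry": 0,"rz": 0,"claw": 40},{"dx": 0,"dy": 0.5,"dz": -36,"rx": 0,"ry": 0,"rz": 0,"claw": 40},{"dx": 0,"dy": 0.5,"dz": -37,"rx": 0,"ry": 0,"rz": 0,"claw": 40},{"dx": 0,"dy": 0.5,"dz": -37,"rx": 0,"ry": 0,"rz": 0,"claw": 40}]'

```text
time_s: 6.5
eef_pos: [0.4531, 0.2515, 0.0228]
eef_rot: [180.0, 0.0, 161.1]
contact_force: [-0.9, -0.3, -2.8]
grip_width: 0.0475
finger_force: 40.0
```

>>> jog_arm --targets '[{"dx": 0,"dy": 0,"dz": -1,"rx": 0,"ry": 0,"rz": 0,"claw": 40},{"dx": 0,"dy": 0,"dz": -2,"rx": 0,"ry": 0,"rz": 0,"claw": 40},{"dx": 0,"dy": 0,"dz": -3,"rx": 0,"ry": 0,"rz": 0,"claw": 40},{"dx": 0,"dy": 0,"dz": -3,"rx": 0,"ry": 0,"rz": 0,"claw": 40}]'

```text
time_s: 7.0
eef_pos: [0.4531, 0.2515, 0.02]
eef_rot: [180.0, 0.0, 161.1]
contact_force: [-1.5, -1.3, 2.1]
grip_width: 0.0471
finger_force: 40.0
```

>>> jog_arm --targets '[{"dx": 0,"dy": 0,"dz": 0,"rx": 0,"ry": 0,"rz": 0,"claw": 62},{"dx": 0,"dy": 0,"dz": 0,"rx": 0,"ry": 0,"rz": 0,"claw": 62},{"dx": 0,"dy": 0,"dz": 1,"rx": 0,"ry": 0,"rz": 0,"claw": 62},{"dx": 0,"dy": 0,"dz": 20,"rx": 0,"ry": 0,"rz": 0,"claw": 62},{"dx": 0,"dy": 0,"dz": 50,"rx": 0,"ry": 0,"rz": 0,"claw": 62},{"dx": -35,"dy": 12,"dz": 55,"rx": 0,"ry": 0,"rz": 0,"claw": 0},{"dx": -72,"dy": 24.6,"dz": 55,"rx": 0,"ry": 0,"rz": 0,"claw": 0},{"dx": -72,"dy": 24.6,"dz": 55,"rx": 0,"ry": 0,"rz": 0,"claw": 0},{"dx": -72,"dy": 24.6,"dz": 55,"rx": 0,"ry": 0,"rz": 0,"claw": 0},{"dx": -72,"dy": 24.6,"dz": 55,"rx": 0,"ry": 0,"rz": 0,"claw": 0},{"dx": -72,"dy": 24.6,"dz": 55,"rx": 0,"ry": 0,"rz": 0,"claw": 0}]'

```text
time_s: 8.38
eef_pos: [0.3819, 0.2756, 0.0746]
eef_rot: [180.0, 0.0, 161.0]
contact_force: [-0.4, -0.6, -0.5]
grip_width: 0.004
finger_force: 0.0
```

Run:
```python
from h import *
from bench import bot
ims=[]
for n in("scene","top"):
    c=bot.read_camera(n); np.savez(f"{n}2.npz",**c)
    u0,v0,u1,v1=(150,120,250,195) if n=="scene" else (85,170,185,275)
    ims.append(cv2.resize(c["image"][v0:v1,u0:u1,::-1],(400,300 if n=="scene" else 420),interpolation=cv2.INTER_CUBIC))
ims[0]=cv2.copyMakeBorder(ims[0],0,120,0,0,cv2.BORDER_CONSTANT)
cv2.imwrite("pics/two.png",cv2.hconcat(ims))
s=bot.state();print(s["eef_pos"],s["contact_force"],s["grip_width"])
```

```text
[0.38156618 0.27578548 0.0746154 ] [ 0.70760572  0.51980266 -0.24905423] 0.0005438796724065383
```

View pics/two.png

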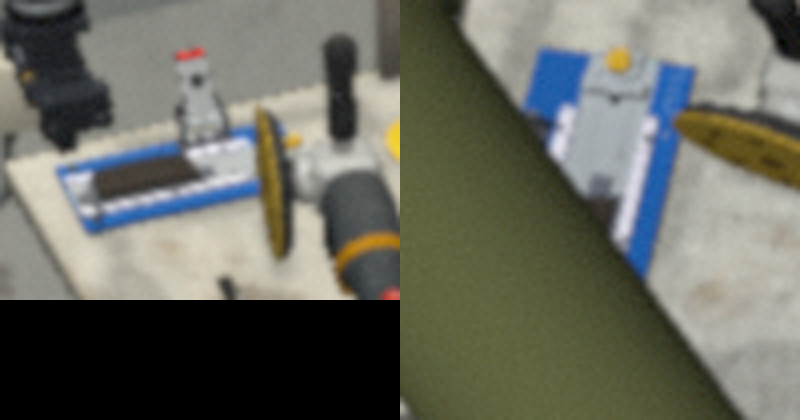

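Both views show the pad lying in the channel, lining up: at (145,175) in the left half, with its leading ear at (600,185) in the right half. I'll go down behind the lining and push.

>>> jog_arm --targets '[{"dx": 0,"dy": 0,"dz": -30,"rx": 0,"ry": 0,"rz": 0,"claw": 0},{"dx": 0,"dy": 0,"dz": -50,"rx": 0,"ry": 0,"rz": 0,"claw": 0},{"dx": 0,"dy": 0,"dz": -52,"rx": 0,"ry": 0,"rz": 0,"claw": 0},{"dx": 4.7,"dy": -1.6,"dz": -52,"rx": 0,"ry": 0,"rz": 0,"claw": 0},{"dx": 9.5,"dy": -3.2,"dz": -52,"rx": 0,"ry": 0,"rz": 0,"claw": 0},{"dx": 14.2,"dy": -4.9,"dz": -52,"rx": 0,"ry": 0,"rz": 0,"claw": 0},{"dx": 18.9,"dy": -6.5,"dz": -52,"rx": 0,"ry": 0,"rz": 0,"claw": 0},{"dx": 23.7,"dy": -8.1,"dz": -52,"rx": 0,"ry": 0,"rz": 0,"claw": 0},{"dx": 28.4,"dy": -9.7,"dz": -52,"rx": 0,"ry": 0,"rz": 0,"claw": 0},{"dx": 33.1,"dy": -11.3,"dz": -52,"rx": 0,"ry": 0,"rz": 0,"claw": 0},{"dx": 37.8,"dy": -13,"dz": -52,"rx": 0,"ry": 0,"rz": 0,"claw": 0}]'

```text
time_s: 9.85
eef_pos: [0.4191, 0.2629, 0.0227]
eef_rot: [-180.0, -0.0, 161.1]
contact_force: [-3.9, 0.5, 0.8]
grip_width: 0.0004
finger_force: 1.5
```

>>> jog_arm --targets '[{"dx": 3.8,"dy": -1.3,"dz": 0,"rx": 0,"ry": 0,"rz": 0,"claw": 0},{"dx": 7.6,"dy": -2.6,"dz": 0,"rx": 0,"ry": 0,"rz": 0,"claw": 0},{"dx": 11.4,"dy": -3.9,"dz": 0,"rx": 0,"ry": 0,"rz": 0,"claw": 0},{"dx": 15.1,"dy": -5.2,"dz": 0,"rx": 0,"ry": 0,"rz": 0,"claw": 0},{"dx": 18.9,"dy": -6.5,"dz": 0,"rx": 0,"ry": 0,"rz": 0,"claw": 0}]'

```text
time_s: 10.48
eef_pos: [0.438, 0.2565, 0.0227]
eef_rot: [-180.0, 0.0, 161.1]
contact_force: [-2.5, 0.3, 1.8]
grip_width: 0.0002
finger_force: 1.4
```

Run:
```python
from h import *
from bench import bot
c=bot.read_camera("top"); np.savez("top3.npz",**c)
a=c["image"][170:215,115:165,::-1]
cv2.imwrite("pics/stop.png",cv2.resize(a,None,fx=12,fy=12,interpolation=cv2.INTER_CUBIC))
s=bot.state();print(s["eef_pos"],s["contact_force"])
```

```text
[0.43877966 0.25614112 0.0226992 ] [-2.45569489  0.11705056  0.76980963]
```

View pics/stop.png

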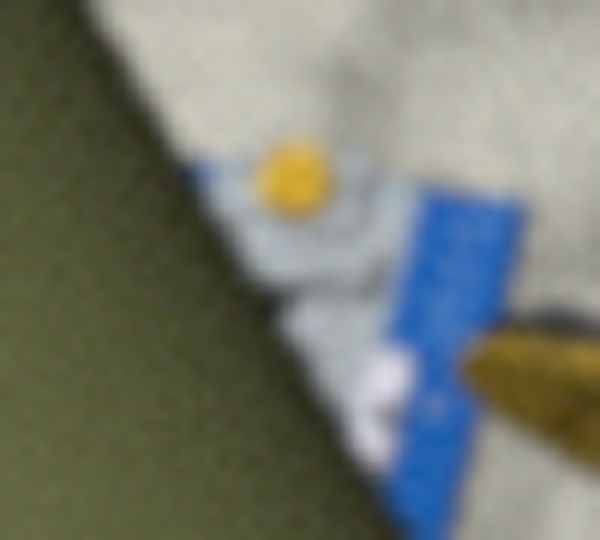

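Run:
```python
from h import *
c=dict(np.load("top0.npz")); im=c["image"].astype(np.float32)
th=np.radians(-18.9);ex=np.array([np.cos(th),np.sin(th)]);ey=np.array([-ex[1],ex[0]]);O=np.array([496.2,235.4])
X,Y=np.meshgrid(np.arange(70,126,2.),np.r_[-16:-3,7:20]+0.)
for z in(.012,.023):
    W=np.stack([(O[0]+X*ex[0]+Y*ey[0])/1000,(O[1]+X*ex[1]+Y*ey[1])/1000,np.full(X.shape,z)],-1)
    C=W@c["R"].T+c["t"]; q=cv2.remap(im,(C[...,0]/C[...,2]*c["fx"]+c["cx"]).astype(np.float32),(C[...,1]/C[...,2]*c["fy"]+c["cy"]).astype(np.float32),1).mean((0,2))
    print(z,[(int(x),int(v)) for x,v in zip(X[0],q)])
```

```text
0.012 [(70, 165), (72, 166), (74, 166), (76, 166), (78, 167), (80, 167), (82, 167), (84, 166), (86, 164), (88, 158), (90, 150), (92, 140), (94, 137), (96, 140), (98, 151), (100, 161), (102, 166), (104, 167), (106, 165), (108, 162), (110, 157), (112, 154), (114, 151), (116, 150), (118, 148), (120, 147), (122, 147), (124, 148)]
0.023 [(70, 167), (72, 167), (74, 167), (76, 168), (78, 168), (80, 166), (82, 164), (84, 158), (86, 151), (88, 141), (90, 136), (92, 137), (94, 148), (96, 159), (98, 165), (100, 167), (102, 165), (104, 162), (106, 159), (108, 157), (110, 155), (112, 154), (114, 152), (116, 150), (118, 149), (120, 149), (122, 153), (124, 156)]
```

>>> jog_arm --targets '[{"dx": 0.9,"dy": -0.3,"dz": 0,"rx": 0,"ry": 0,"rz": 0,"claw": 0},{"dx": 1.9,"dy": -0.6,"dz": 0,"rx": 0,"ry": 0,"rz": 0,"claw": 0},{"dx": 2.8,"dy": -1,"dz": 0,"rx": 0,"ry": 0,"rz": 0,"claw": 0}]'

```text
time_s: 10.9
eef_pos: [0.4405, 0.2556, 0.0227]
eef_rot: [180.0, -0.0, 161.1]
contact_force: [-2.8, -0.2, 0.7]
grip_width: 0.0005
finger_force: 1.3
```

>>> jog_arm --targets '[{"dx": 1.4,"dy": -0.5,"dz": 0,"rx": 0,"ry": 0,"rz": 0,"claw": 0},{"dx": 2.8,"dy": -1,"dz": 0,"rx": 0,"ry": 0,"rz": 0,"claw": 0},{"dx": 4.2,"dy": -1.5,"dz": 0,"rx": 0,"ry": 0,"rz": 0,"claw": 0},{"dx": 5.7,"dy": -2,"dz": 0,"rx": 0,"ry": 0,"rz": 0,"claw": 0}]'

```text
time_s: 11.4
eef_pos: [0.4464, 0.2535, 0.0227]
eef_rot: [180.0, 0.0, 161.1]
contact_force: [-1.8, 1.0, 1.2]
grip_width: 0.0004
finger_force: 1.3
```

>>> jog_arm --targets '[{"dx": 0.5,"dy": -0.2,"dz": 0,"rx": 0,"ry": 0,"rz": 0,"claw": 0},{"dx": 0.9,"dy": -0.3,"dz": 0,"rx": 0,"ry": 0,"rz": 0,"claw": 0},{"dx": 1.4,"dy": -0.5,"dz": 0,"rx": 0,"ry": 0,"rz": 0,"claw": 0},{"dx": 1.9,"dy": -0.6,"dz": 0,"rx": 0,"ry": 0,"rz": 0,"claw": 0}]'

```text
time_s: 11.9
eef_pos: [0.4482, 0.253, 0.0227]
eef_rot: [-180.0, 0.0, 161.1]
contact_force: [-2.0, 0.0, 1.4]
grip_width: 0.0002
finger_force: 1.2
```

>>> jog_arm --targets '[{"dx": 0.5,"dy": -0.2,"dz": 0,"rx": 0,"ry": 0,"rz": 0,"claw": 0},{"dx": 0.9,"dy": -0.3,"dz": 0,"rx": 0,"ry": 0,"rz": 0,"claw": 0}]'

```text
time_s: 12.15
eef_pos: [0.4491, 0.2527, 0.0227]
eef_rot: [180.0, 0.0, 161.1]
contact_force: [-3.2, 0.1, 0.3]
grip_width: 0.0008
finger_force: 1.2
```

>>> jog_arm --targets '[{"dx": 0.5,"dy": -0.2,"dz": 0,"rx": 0,"ry": 0,"rz": 0,"claw": 0},{"dx": 0.9,"dy": -0.3,"dz": 0,"rx": 0,"ry": 0,"rz": 0,"claw": 0}]'

```text
time_s: 12.4
eef_pos: [0.45, 0.2524, 0.0227]
eef_rot: [180.0, 0.0, 161.1]
contact_force: [-3.1, 0.7, 0.7]
grip_width: 0.0004
finger_force: 1.2
```

>>> jog_arm --targets '[{"dx": 0.5,"dy": -0.2,"dz": 0,"rx": 0,"ry": 0,"rz": 0,"claw": 0},{"dx": 0.9,"dy": -0.3,"dz": 0,"rx": 0,"ry": 0,"rz": 0,"claw": 0}]'

```text
time_s: 12.65
eef_pos: [0.4509, 0.2521, 0.0228]
eef_rot: [180.0, 0.0, 161.1]
contact_force: [-2.9, 0.5, 0.7]
grip_width: 0.0003
finger_force: 1.2
```

>>> jog_arm --targets '[{"dx": 0.5,"dy": -0.2,"dz": 0,"rx": 0,"ry": 0,"rz": 0,"claw": 0},{"dx": 0.9,"dy": -0.3,"dz": 0,"rx": 0,"ry": 0,"rz": 0,"claw": 0}]'

```text
time_s: 12.9
eef_pos: [0.4518, 0.2518, 0.0227]
eef_rot: [180.0, 0.0, 161.1]
contact_force: [-3.0, 0.8, 1.2]
grip_width: 0.0005
finger_force: 1.2
```

>>> jog_arm --targets '[{"dx": 0.5,"dy": -0.2,"dz": 0,"rx": 0,"ry": 0,"rz": 0,"claw": 0},{"dx": 0.9,"dy": -0.3,"dz": 0,"rx": 0,"ry": 0,"rz": 0,"claw": 0}]'

```text
time_s: 13.15
eef_pos: [0.4527, 0.2515, 0.0227]
eef_rot: [180.0, 0.0, 161.1]
contact_force: [-1.8, -0.4, -0.0]
grip_width: 0.0007
finger_force: 1.2
```

>>> jog_arm --targets '[{"dx": 0.5,"dy": -0.2,"dz": 0,"rx": 0,"ry": 0,"rz": 0,"claw": 0},{"dx": 0.9,"dy": -0.3,"dz": 0,"rx": 0,"ry": 0,"rz": 0,"claw": 0}]'

```text
time_s: 13.4
eef_pos: [0.4536, 0.2512, 0.0227]
eef_rot: [180.0, -0.0, 161.1]
contact_force: [-1.6, 0.4, 0.8]
grip_width: 0.0001
finger_force: 1.2
```

>>> jog_arm --targets '[{"dx": 0.5,"dy": -0.2,"dz": 0,"rx": 0,"ry": 0,"rz": 0,"claw": 0},{"dx": 0.9,"dy": -0.3,"dz": 0,"rx": 0,"ry": 0,"rz": 0,"claw": 0}]'

```text
time_s: 13.65
eef_pos: [0.4545, 0.2509, 0.0227]
eef_rot: [180.0, -0.0, 161.1]
contact_force: [-3.9, 0.3, 1.2]
grip_width: 0.0006
finger_force: 1.2
```

>>> jog_arm --targets '[{"dx": 0.5,"dy": -0.2,"dz": 0,"rx": 0,"ry": 0,"rz": 0,"claw": 0}]'

```text
time_s: 13.78
eef_pos: [0.455, 0.2507, 0.0227]
eef_rot: [180.0, -0.0, 161.1]
contact_force: [-2.6, 0.2, 1.4]
grip_width: 0.0005
finger_force: 1.2
```

>>> jog_arm --targets '[{"dx": 0.5,"dy": -0.2,"dz": 0,"rx": 0,"ry": 0,"rz": 0,"claw": 0},{"dx": 0.9,"dy": -0.3,"dz": 0,"rx": 0,"ry": 0,"rz": 0,"claw": 0}]'

```text
time_s: 14.02
eef_pos: [0.4552, 0.2507, 0.0228]
eef_rot: [180.0, -0.1, 161.1]
contact_force: [-4.8, 0.5, 2.2]
grip_width: 0.0008
finger_force: 2.4
```

>>> jog_arm --targets '[{"dx": 0.2,"dy": -0.1,"dz": 0,"rx": 0,"ry": 0,"rz": 0,"claw": 0},{"dx": 0.4,"dy": -0.1,"dz": 0,"rx": 0,"ry": 0,"rz": 0,"claw": 0}]'

```text
time_s: 14.28
eef_pos: [0.4552, 0.2506, 0.0227]
eef_rot: [-180.0, -0.1, 161.1]
contact_force: [-6.0, 1.9, 2.4]
grip_width: 0.0001
finger_force: 2.8
```

Contact with the stop is clear: the pad no longer advances while the force climbs to about 6 N. One more tiny press, then I'll retreat and lift.

>>> jog_arm --targets '[{"dx": 0.4,"dy": -0.1,"dz": 0,"rx": 0,"ry": 0,"rz": 0,"claw": 0}]'

```text
time_s: 14.4
eef_pos: [0.4553, 0.2506, 0.0227]
eef_rot: [-180.0, -0.1, 161.1]
contact_force: [-7.3, 2.0, 2.1]
grip_width: 0.0005
finger_force: 3.3
```

>>> jog_arm --targets '[{"dx": -2,"dy": 0.7,"dz": 0,"rx": 0,"ry": 0,"rz": 0,"claw": 0},{"dx": -9.5,"dy": 3.2,"dz": 0,"rx": 0,"ry": 0,"rz": 0,"claw": 0},{"dx": -20,"dy": 6.8,"dz": 10,"rx": 0,"ry": 0,"rz": 0,"claw": 0},{"dx": -40,"dy": 14,"dz": 50,"rx": 0,"ry": 0,"rz": 0,"claw": 0},{"dx": -60,"dy": 20,"dz": 110,"rx": 0,"ry": 0,"rz": 0,"claw": 0},{"dx": -60,"dy": 20,"dz": 170,"rx": 0,"ry": 0,"rz": 0,"claw": 0},{"dx": -60,"dy": 20,"dz": 210,"rx": 0,"ry": 0,"rz": 0,"claw": 0},{"dx": -60,"dy": 20,"dz": 210,"rx": 0,"ry": 0,"rz": 0,"claw": 0}]'

```text
time_s: 15.4
eef_pos: [0.3975, 0.2717, 0.2359]
eef_rot: [179.7, 0.3, 161.1]
contact_force: [0.7, -0.2, -0.4]
grip_width: 0.0001
finger_force: 0.0
```

Run:
```python
from h import *
from bench import bot
print(bot.state()["eef_pos"])
T=dict(np.load("top0.npz"));S=dict(np.load("scene0.npz"));S=dict(np.load("scene2.npz"))
for c,roi in((T,(90,180,110,215)),(S,(185,120,210,150))):
    H=hsv(c); r=(((H[...,0]<8)|(H[...,0]>172))&(H[...,1]>130)).astype(np.uint8)*255
    b=biggest(r,roi); m=np.mean(cv2.minAreaRect(b.astype(np.float32))[0:1],0); print(m,cv2.minAreaRect(b.astype(np.float32)), (ray(c,m,.1055)*1000).round(1))
O=np.array([496.7,236.8]);th=np.radians(-18.9);ex=np.array([np.cos(th),np.sin(th)]);ey=np.array([-ex[1],ex[0]])
for n in("top0","scene0"):
    c=dict(np.load(n+".npz"));W=cloud(c);ok=c["range_z"]>0
    Jx=(W[...,:2]*1000-O)@ex;Jy=(W[...,:2]*1000-O)@ey;Z=W[...,2]*1000
    for nm,(x0,x1,y0,y1) in {"A":(-10,80,-10,230),"B":(-75,145,-10,160)}.items():
        m=ok&(Jx>x0)&(Jx<x1)&(Jy>y0)&(Jy<y1)&(Z>125)&(Z<420)
        print(n,nm,m.sum(), [ (a[m].min().round(),a[m].max().round()) for a in(Jx,Jy,Z)] if m.any() else "")
```

```text
[0.39752489 0.27174188 0.23592521]
[ 96.20587921 197.67649841] ((96.20587921142578, 197.67649841308594), (3.152963161468506, 9.45888900756836), 14.03624439239502) [[557.7 302.7 105.5]]
[197.0294342  133.11766052] ((197.02943420410156, 133.11766052246094), (1.212678074836731, 4.365641117095947), 75.96376037597656) [[561.1 303.7 105.5]]
top0 A 0 
top0 B 0 
scene0 A 0 
scene0 B 0
```

>>> jog_arm --targets '[{"dx": 20,"dy": 7,"dz": 0,"rx": 0,"ry": 0,"rz": -10,"claw": 0},{"dx": 40,"dy": 14,"dz": 0,"rx": 0,"ry": 0,"rz": -20,"claw": 0},{"dx": 60,"dy": 21,"dz": 0,"rx": 0,"ry": 0,"rz": -30,"claw": 0},{"dx": 80,"dy": 28,"dz": 0,"rx": 0,"ry": 0,"rz": -40,"claw": 0},{"dx": 100,"dy": 35,"dz": 0,"rx": 0,"ry": 0,"rz": -50,"claw": 0},{"dx": 120,"dy": 42,"dz": 0,"rx": 0,"ry": 0,"rz": -60,"claw": 0},{"dx": 140,"dy": 49,"dz": 0,"rx": 0,"ry": 0,"rz": -70,"claw": 0},{"dx": 160,"dy": 56,"dz": 0,"rx": 0,"ry": 0,"rz": -80,"claw": 0},{"dx": 170,"dy": 62,"dz": 0,"rx": 0,"ry": 0,"rz": -90,"claw": 0},{"dx": 170,"dy": 62,"dz": 0,"rx": 0,"ry": 0,"rz": -90,"claw": 0},{"dx": 170,"dy": 62,"dz": 0,"rx": 0,"ry": 0,"rz": -90,"claw": 0}]'

```text
time_s: 16.77
eef_pos: [0.5656, 0.3318, 0.2319]
eef_rot: [-180.0, 0.1, 71.3]
contact_force: [-0.1, -0.2, -0.1]
grip_width: 0.0002
finger_force: 0.0
```

Run:
```python
from h import *
from bench import bot
s=bot.state();print(s["joint_positions"].round(0))
c=bot.read_camera("scene")
cv2.imwrite("pics/pre.png",cv2.resize(c["image"][70:200,130:290,::-1],None,fx=4,fy=4,interpolation=cv2.INTER_CUBIC))
```

```text
[-23.  43. -22.  84.  18.  56. -68.]
```

View pics/pre.png

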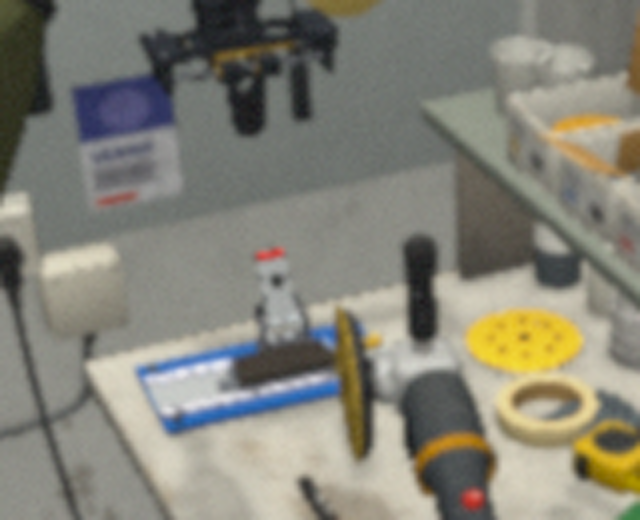

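The pad rests at the far end of the channel (285,362), with the flap still upright behind it (272,255), and the finger is free above and behind it. Next I'll lower behind the flap.

>>> jog_arm --targets '[{"dx": 0,"dy": 0,"dz": -45,"rx": 0,"ry": 0,"rz": 0,"claw": 0},{"dx": 0,"dy": 0,"dz": -90,"rx": 0,"ry": 0,"rz": 0,"claw": 0},{"dx": 0,"dy": 0,"dz": -120,"rx": 0,"ry": 0,"rz": 0,"claw": 0},{"dx": 0,"dy": 0,"dz": -137,"rx": 0,"ry": 0,"rz": 0,"claw": 0},{"dx": 0,"dy": 0,"dz": -137,"rx": 0,"ry": 0,"rz": 0,"claw": 0},{"dx": 0,"dy": 0,"dz": -137,"rx": 0,"ry": 0,"rz": 0,"claw": 0}]'

```text
time_s: 17.58
eef_pos: [0.5674, 0.3328, 0.0971]
eef_rot: [179.9, -0.1, 71.1]
contact_force: [0.8, -0.5, 1.0]
grip_width: 0.0005
finger_force: 0.0
```

>>> jog_arm --targets '[{"dx": -1.3,"dy": -3.8,"dz": 0,"rx": 0,"ry": 0,"rz": 0,"claw": 0},{"dx": -2.6,"dy": -7.6,"dz": 0,"rx": 0,"ry": 0,"rz": 0,"claw": 0},{"dx": -3.9,"dy": -11.4,"dz": 0,"rx": 0,"ry": 0,"rz": 0,"claw": 0},{"dx": -5.2,"dy": -15.1,"dz": 0,"rx": 0,"ry": 0,"rz": 0,"claw": 0},{"dx": -5.8,"dy": -17,"dz": 0,"rx": 0,"ry": 0,"rz": 0,"claw": 0},{"dx": -6.5,"dy": -18.9,"dz": 0,"rx": 0,"ry": 0,"rz": 0,"claw": 0},{"dx": -7.1,"dy": -20.8,"dz": 0,"rx": 0,"ry": 0,"rz": 0,"claw": 0},{"dx": -7.8,"dy": -22.7,"dz": 0,"rx": 0,"ry": 0,"rz": 0,"claw": 0}]'

```text
time_s: 18.58
eef_pos: [0.5602, 0.3131, 0.0969]
eef_rot: [179.9, -0.4, 71.2]
contact_force: [2.3, 6.3, 1.9]
grip_width: 0.0002
finger_force: 3.3
```

>>> jog_arm --targets '[{"dx": -0.6,"dy": -1.9,"dz": 0,"rx": 0,"ry": 0,"rz": 0,"claw": 0},{"dx": -1.3,"dy": -3.8,"dz": 0,"rx": 0,"ry": 0,"rz": 0,"claw": 0},{"dx": -1.9,"dy": -5.7,"dz": 0,"rx": 0,"ry": 0,"rz": 0,"claw": 0},{"dx": -2.6,"dy": -7.6,"dz": 0,"rx": 0,"ry": 0,"rz": 0,"claw": 0},{"dx": -3.2,"dy": -9.5,"dz": 0,"rx": 0,"ry": 0,"rz": 0,"claw": 0},{"dx": -3.9,"dy": -11.4,"dz": 0,"rx": 0,"ry": 0,"rz": 0,"claw": 0}]'

```text
time_s: 19.32
eef_pos: [0.5566, 0.3021, 0.0977]
eef_rot: [179.9, -0.5, 71.2]
contact_force: [1.6, 5.6, 3.9]
grip_width: 0.0006
finger_force: 2.7
```

>>> jog_arm --targets '[{"dx": -0.6,"dy": -1.9,"dz": 0,"rx": 0,"ry": 0,"rz": 0,"claw": 0},{"dx": -1.3,"dy": -3.8,"dz": 0,"rx": 0,"ry": 0,"rz": 0,"claw": 0},{"dx": -1.9,"dy": -5.7,"dz": 0,"rx": 0,"ry": 0,"rz": 0,"claw": 0},{"dx": -2.6,"dy": -7.6,"dz": 0,"rx": 0,"ry": 0,"rz": 0,"claw": 0},{"dx": -3.2,"dy": -9.5,"dz": 0,"rx": 0,"ry": 0,"rz": 0,"claw": 0},{"dx": -3.9,"dy": -11.4,"dz": 0,"rx": 0,"ry": 0,"rz": 0,"claw": 0},{"dx": -4.5,"dy": -13.2,"dz": 0,"rx": 0,"ry": 0,"rz": 0,"claw": 0},{"dx": -5.2,"dy": -15.1,"dz": 0,"rx": 0,"ry": 0,"rz": 0,"claw": 0},{"dx": -5.8,"dy": -17,"dz": 0,"rx": 0,"ry": 0,"rz": 0,"claw": 0},{"dx": -6.5,"dy": -18.9,"dz": 0,"rx": 0,"ry": 0,"rz": 0,"claw": 0},{"dx": -7.1,"dy": -20.8,"dz": 0,"rx": 0,"ry": 0,"rz": 0,"claw": 0},{"dx": -7.8,"dy": -22.7,"dz": 0,"rx": 0,"ry": 0,"rz": 0,"claw": 0}]'

```text
time_s: 20.82
eef_pos: [0.5469, 0.275, 0.0956]
eef_rot: [-180.0, 0.0, 71.1]
contact_force: [0.3, 0.6, 0.4]
grip_width: 0.0004
finger_force: 0.1
```

>>> jog_arm --targets '[{"dx": -0.6,"dy": -1.9,"dz": 0,"rx": 0,"ry": 0,"rz": 0,"claw": 0},{"dx": -1.3,"dy": -3.8,"dz": 0,"rx": 0,"ry": 0,"rz": 0,"claw": 0},{"dx": -1.9,"dy": -5.7,"dz": 0,"rx": 0,"ry": 0,"rz": 0,"claw": 0},{"dx": -2.6,"dy": -7.6,"dz": 0,"rx": 0,"ry": 0,"rz": 0,"claw": 0},{"dx": -3.2,"dy": -9.5,"dz": 0,"rx": 0,"ry": 0,"rz": 0,"claw": 0},{"dx": -3.2,"dy": -9.5,"dz": 0,"rx": 0,"ry": 0,"rz": 0,"claw": 0},{"dx": -3.2,"dy": -9.5,"dz": 0,"rx": 0,"ry": 0,"rz": 0,"claw": 0}]'

```text
time_s: 21.7
eef_pos: [0.544, 0.266, 0.0958]
eef_rot: [180.0, -0.0, 71.1]
contact_force: [-0.4, -0.1, 0.5]
grip_width: 0.0004
finger_force: 0.0
```

>>> jog_arm --targets '[{"dx": 0,"dy": 0,"dz": 40,"rx": 0,"ry": 0,"rz": 0,"claw": 0},{"dx": 0,"dy": 0,"dz": 90,"rx": 0,"ry": 0,"rz": 0,"claw": 0},{"dx": 0,"dy": 0,"dz": 140,"rx": 0,"ry": 0,"rz": 0,"claw": 0},{"dx": -60,"dy": -20,"dz": 150,"rx": 0,"ry": 0,"rz": 0,"claw": 0},{"dx": -120,"dy": -20,"dz": 150,"rx": 0,"ry": 0,"rz": 0,"claw": 0},{"dx": -120,"dy": -20,"dz": 150,"rx": 0,"ry": 0,"rz": 0,"claw": 0},{"dx": -120,"dy": -20,"dz": 150,"rx": 0,"ry": 0,"rz": 0,"claw": 0},{"dx": -120,"dy": -20,"dz": 150,"rx": 0,"ry": 0,"rz": 0,"claw": 0}]'

```text
time_s: 22.7
eef_pos: [0.4257, 0.2464, 0.2458]
eef_rot: [179.9, -0.1, 71.0]
contact_force: [0.4, -0.2, 0.5]
grip_width: 0.0004
finger_force: 0.0
```

Run:
```python
from h import *
from bench import bot
ims=[]
for n in("scene","top"):
    c=bot.read_camera(n); np.savez(f"{n}9.npz",**c)
    u0,v0,u1,v1=(150,110,250,185) if n=="scene" else (85,165,185,240)
    ims.append(cv2.resize(c["image"][v0:v1,u0:u1,::-1],(400,300),interpolation=cv2.INTER_CUBIC))
cv2.imwrite("pics/end.png",cv2.hconcat(ims))
s=bot.state();print(s["time_s"],s["eef_pos"],s["contact_force"])
```

```text
22.8 [0.42522786 0.24616687 0.24557175] [ 0.85599705 -0.65881415 -0.75312119]
```

View pics/end.png

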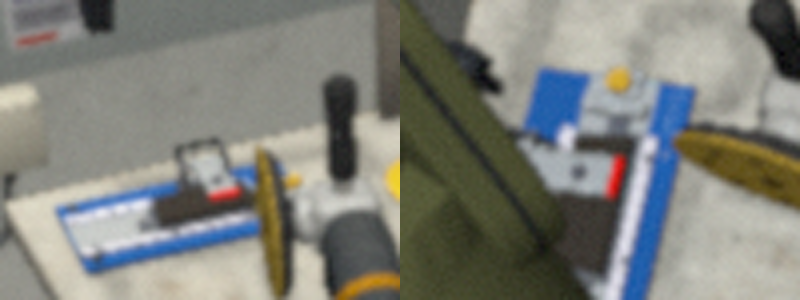

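The flap is down on the pad, with its red edge at (615,175), the pad's front ear is up against the stop (607,128), and the gripper is clear. I'll check that the thumbscrew hasn't moved and hand in.

Run:
```python
from h import *
from bench import bot
for n in("top0","top9"):
    c=dict(np.load(n+".npz"));H=hsv(c); m=(abs(H[...,0].astype(int)-22)<8)&(H[...,1]>110)&(H[...,2]>120); k=np.zeros_like(m);k[178:192,128:150]=m[178:192,128:150]
    print(np.argwhere(k).mean(0),k.sum())
print(bot.hand_in())
```

```text
[184.56521739 139.17391304] 23
[184.56521739 139.17391304] 23
the job is handed in; nothing more can be done
None
```

The job is handed in at about 23 s: the pad lies lining up between the rails, bearing on the end stop (pressed with at most about 7.5 N, and the thumbscrew did not shift), and the flap snapped down by itself and holds it.

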